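Start the extractor purge on the bench control box

TASK

Run the fume extractor's purge from the control box on the bench: push down the raised half of the rocker switch until that half lies level, then push the square key right down so that it stays down, and after that press the round button right down and keep it pressed - finish while still holding it down. Work the three controls only in that order, and leave the jar, the paint tin, the dropper bottle and the cutters beside the box where they are.

Things in the scene. Friction and masses are not known exactly. Their poses are not given: they have to be found in the camera images.
- control_box: grey painted enclosure fixed on the bench, 120 (x) by 256 (y) by 50 mm high; origin at the centre of its underside, on the bench; z up. Three aluminium module plates (108 x 76 x 6 mm) lie side by side on its top, centres 80 mm apart along its y, in an order that changes; their axes are parallel to those of the box. Two blanked cable glands stick out of its +x side.
- rocker_module: aluminium plate with the rocker switch; origin at the centre of the plate's underside, 50 mm above the bench; plate top at z = 6 mm in its frame. A black rocker, 34 mm wide (y) and 64 mm long (x), pivots about a y-line 14 mm above this origin; its two halves are flat, 32 mm long each, and rise from the pivot line in a shallow V (0.4 rad apart). At the start the +x half slopes up, its end about 12 mm higher than the pivot line, and the -x half is level.
- rocker_raised_half (a point): point on the top face of the rocker's +x half (the one raised at the start), 20 mm from the pivot line and midway across; moves with the rocker; at the start about 72 mm above the bench, with the rocker thrown 64 mm above it and 20 mm along the module's +x from its centre
- rocker (a joint): rocker angle, rad: near 0 (at most 0.05) at the start with the +x half raised, 0.4 at its stop with the +x half level. No return spring: it stays where it is left. About 3 to 4 N on the raised half moves it.
- key_module: aluminium plate with the square key; origin at the centre of the plate's underside, 50 mm above the bench
- square_key_top (a point): centre of the flat top of the square black key (34 x 34 mm, in a 3 mm high steel bezel); about 72 mm above the bench when up, 64 mm when down; moves with the key
- square_key (a joint): how far the square key is pushed down, m: 0 to 0.001 at the start, 0.008 at its stop. Latching: no return spring, it stays where it is left. About 4 N moves it.
- round_module: aluminium plate with the round button; origin at the centre of the plate's underside, 50 mm above the bench
- round_button_top (a point): centre of the flat top of the round black button (diameter 40 mm, in a round steel collar 4 mm high); 74 mm above the bench when up, 66 mm when fully down; moves with the button
- round_button (a joint): how far the round button is pressed, m: 0 up, 0.008 at its stop. A spring pushes it back: about 2.4 N to start it, 5.6 N at the stop.
- jar: bystander: jar with white screw cap, 37 mm diameter, 73 mm high, loose on the bench behind the box (its +x side); origin under its centre
- tinlet: bystander: small enamel tin, 34 mm diameter, 36 mm high, loose behind the box; origin under its centre
- dropper: bystander: small dropper bottle with black cap, 25 mm diameter, 75 mm high, loose in front of the box (its -x side); origin under its centre
- snips: bystander: side cutters with blue grips, 157 x 58 x 14 mm, lying loose beside the box on its +y side; origin under the middle

How it is judged:
By the outcome, as a careful person would: the job done as asked, in the order asked, and still so for the second after the job is handed in, while the arm keeps its last pose, push and grip.
It also fails if it takes over 35 s, if anything falls off the work surface, if the arm or the gripper's body presses on something with over 40 N, if the wrist force passes 120 N, or if a joint passes its speed limit or range.

ROBOT

A 6-joint arm with a two-finger parallel gripper is mounted at the origin on a cart in front of the work surface, level with it; the furniture and walls round the work are solid. World frame = base frame: x ahead of the robot, y to its left, z up, the work surface at z = 0. Lengths are in m, angles in rad, forces in N, time in s.
With the tool pointing down it reaches from about 0.35 to 0.85 m from the base axis. Payload 8.1 kg.
Tool frame: the origin (TCP) lies on the centre line of the jaws, within the pads' length; the fingertips stand robot.tips_ahead ahead of it and the grasp point (between the pads) lies 8 mm behind it (robot.tips_ahead is the distance from the TCP to the fingertips, in m); z points along the fingers, y is the direction in which the jaws open and shut (so a half turn about z gives the same grasp; the last joint's range is limited). The gripper opens to 93 mm and grips with 3 to 60 N. Pads are 15 mm wide; open, the fingers measure 128 mm over their backs; the gripper's body (75 mm by 188 mm) begins 65 mm behind the grasp point.
Start: joints at [1.242, 0.13, 1.488, -0, 1.523, -0.085], TCP at [0.145, 0.582, 0.23] pointing down, gripper open.
Joint ranges: [-2.96, 2.96], [-0.89, 2.26], [0.02, 2.5], [-1.34, 4.48], [0, 2.73], [-2.66, 2.66]. Speed limits (rad/s): [2.39, 2.39, 2.79, 3.14, 3.14, 3.14].

INTERFACE

Orientations are given as a rotation vector (axis times angle).
In Python, from plant import monitor, eyes, job, robot gives the robot as it stands.
- The arm moves only by the tool servo_tool, never from a script. Its argument "plan" is a list that holds one entry, the list of rows, each a list of 7 numbers: the closure, from -1 (fully open) to 1 (shut), so that 0 is half open, then the shift along the world's x, y, z in mm, then the turn, a rotation vector about the world's x, y, z in rad. In form: [[[hand, dx, dy, dz, ax, ay, az], ...]]. A call has 1 to 12 rows; each row shifts and turns the commanded pose from where the row before left it; what a row does not reach is not made up. A row lasts 1/10 s, in which the tool goes at most 50 mm and 8.59 degrees, less where a joint would pass 70% of its speed; a pose out of reach is approached as far as the arm can. A call with a gripper value outside its range is refused whole. The fingers move at their own pace and stop on an object; "force" is the grip in N (left out, the last holds). Time passes only in rows, so rows that do not move let the fingers close. It gives the time, the measured TCP pose, the force and the opening at its end, in the units of the state.
- monitor.read_state(): the state, without advancing time (a new reading comes with each control period).
- eyes.read_camera(name): name is "side" or "top"; returns the picture (384x512x3 uint8, red, green, blue); there is no depth.
- eyes.camera_info(name): a dict with "mtx" (3x3 intrinsics, pixels), "D" ([k1, k2, p1, p2, k3] as OpenCV has them; the pictures are not rectified), "R" (3x3) and "t" (3): a world point X has camera coordinates R X + t. Camera axes: x right, y down, z forward; pixel columns grow to the right and rows downward; lengths in m; the calibration is good to about 2 mm. A picture is of the moment at which its call begins. camera_info takes no time and is no camera call.
- job.close_job(): hands the job in, once; it reports no verdict.
The state is a dict: "t": time; "q": joint angles; "dq": joint speeds; "joint_torque": joint torques, N m; "tool_pos": TCP position; "orientation": TCP orientation; "force": force on the tool from outside, world axes, zero at the start; "wrist_torque": the same for the moment, N m; "opening": finger opening in m.
Only numpy, scipy, OpenCV 4.12 (cv2) and the standard library are available. Lean on these libraries where they do the work, as an engineer would, in place of code of your own. Each camera call takes 0.05 s, during which the arm holds its last target. There are 200 camera calls.

## Working session

There is one attempt and no reset: what is moved stays moved. The work goes in short steps, Python scripts to look and compute and a tool call to move; the robot and the scene stay as the last step left them, time stands still between calls to the robot, and variables do not carry over. Pictures are saved under pics/ and viewed, about 8 in all and at most 12, crops included, and the job is handed in when it is done.

Besides the shell and the picture viewer there is one more tool, called after ">>>" as name([rows], argument=value, ...), one row to a line, values as JSON. servo_tool: Moves the arm, as the interface text tells. Its arguments: {"type":"object","properties":{"plan":{"type":"array"},"force":{"type":"number"}},"required":["plan"]}

```bash
mkdir -p pics; ls; python3 - <<'E'
from plant import monitor, eyes, job, robot
import cv2,numpy as np
print(monitor.read_state(), robot.tips_ahead)
for n in("top","side"):
    im=eyes.read_camera(n); cv2.imwrite(f"pics/{n}0.png",im[:,:,::-1])
    print(n,eyes.camera_info(n))
E
```

```text
pics
{'t': 0.0, 'q': array([ 1.24157529e+00,  1.31134482e-01,  1.48926244e+00,  2.04838390e-05,
        1.52297989e+00, -8.53892984e-02]), 'dq': array([-0.00016645,  0.00019764, -0.00029749, -0.00136229, -0.00220626,
       -0.00155282]), 'joint_torque': array([ 5.07486584e-04, -5.59819865e+01, -4.91771793e+01,  7.67753273e-02,
        3.46240634e-02, -1.53905889e-04]), 'tool_pos': array([0.14464508, 0.58175332, 0.22861261]), 'orientation': array([-3.82016210e-01, -3.11788832e+00,  2.73558365e-03]), 'force': array([ 0.75118908,  0.39444203, -0.42532571]), 'wrist_torque': array([ 0.03436358, -0.02350875, -0.0422209 ]), 'opening': 0.09290207433588267} 0.011
top {'mtx': array([[498.85223393,   0.        , 244.8210264 ],
       [  0.        , 498.85223393, 190.13595849],
       [  0.        ,   0.        ,   1.        ]]), 'D': array([-0.08499312,  0.        ,  0.        ,  0.        ,  0.        ]), 'R': array([[ 0.02389531, -0.99948865, -0.02124763],
       [-0.98145199, -0.01940961, -0.190723  ],
       [ 0.19021307,  0.02541092, -0.98141392]]), 't': array([0.27844405, 0.54284685, 0.86112897])}
side {'mtx': array([[426.41277829,   0.        , 257.28185924],
       [  0.        , 426.41277829, 190.11986504],
       [  0.        ,   0.        ,   1.        ]]), 'D': array([-0.02566739,  0.        ,  0.        ,  0.        ,  0.        ]), 'R': array([[-0.98856134, -0.15079581,  0.00266344],
       [-0.05408818,  0.33798633, -0.9395955 ],
       [ 0.14078686, -0.92899185, -0.34227649]]), 't': array([0.57440275, 0.02741743, 1.06092825])}
```

View pics/top0.png

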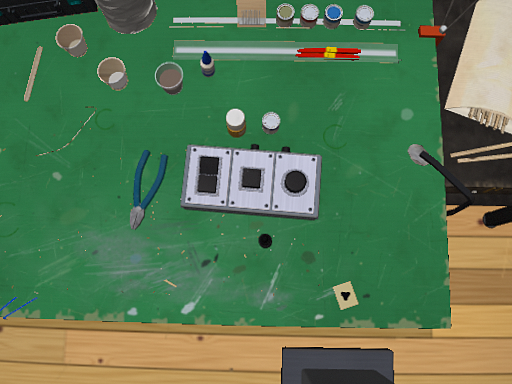

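View pics/side0.png

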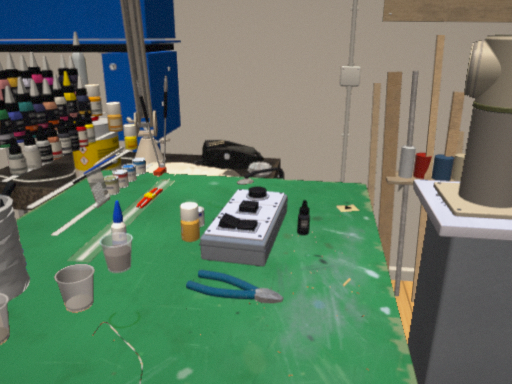

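The top view shows, from left (+y) to right, the rocker at (208,175), the key at (252,178) and the round button at (295,181). The glands are on the upper (+x) side. The side view shows the dropper in front of the box, the jar behind it and the cutters at +y.

```bash
cat > h.py <<'E'
import cv2,numpy as np
from plant import eyes
def ray(n,uv,z):
    c=eyes.camera_info(n); R,t=c["R"],c["t"]
    p=cv2.undistortPoints(np.array(uv,float).reshape(-1,1,2),c["mtx"],c["D"]).reshape(-1,2)
    d=np.c_[p,np.ones(len(p))]@R; o=-R.T@t
    return o+d*((z-o[2])/d[:,2])[:,None]
def proj(n,X):
    c=eyes.camera_info(n); return cv2.projectPoints(np.array(X,float).reshape(-1,1,3),cv2.Rodrigues(c["R"])[0],c["t"],c["mtx"],c["D"])[0].reshape(-1,2)
def blobs(n,im,box,thr,amin=40):
    u0,v0,u1,v1=box; m=np.zeros(im.shape[:2],np.uint8); m[v0:v1,u0:u1]=(im[v0:v1,u0:u1].max(2)<thr)*255
    return [c for c in cv2.findContours(m,cv2.RETR_EXTERNAL,cv2.CHAIN_APPROX_NONE)[0] if cv2.contourArea(c)>amin]
E
python3 - <<'E'
from h import *
T=cv2.imread("pics/top0.png"); S=cv2.imread("pics/side0.png")
for n,im,b in(("top",T,(190,152,314,206)),("side",S,(212,186,280,236))):
    for thr in(50,80):
        for c in blobs(n,im,b,thr):
            r=cv2.minAreaRect(c); M=cv2.moments(c); uv=(M['m10']/M['m00'],M['m01']/M['m00'])
            q=ray(n,cv2.boxPoints(r),.07); e=[np.linalg.norm(q[i]-q[i-1]) for i in(1,2)]
            print(n,thr,np.round(uv,1),np.round(r[1],1),"ang",round(r[2],1),"sz mm",np.round(np.array(e)*1e3), [np.round(ray(n,[uv],z)[0][:2]*1e3,1) for z in(.064,.070,.072,.074)])
# bright plates: outline at z=.056
hsv=cv2.cvtColor(T,cv2.COLOR_BGR2HSV); m=((hsv[...,1]<60)&(hsv[...,2]>120)).astype(np.uint8)*255
k=np.zeros_like(m);k[143:222,178:326]=m[143:222,178:326]; k=cv2.morphologyEx(k,cv2.MORPH_CLOSE,np.ones((9,9)))
c=max(cv2.findContours(k,0,2)[0],key=cv2.contourArea); q=ray("top",cv2.boxPoints(cv2.minAreaRect(c)),.056)
print("plate corners",np.round(q[:,:2]*1e3,1),"c",q.mean(0), [np.linalg.norm(q[i]-q[i-1]) for i in (1,2)], np.degrees(np.arctan2(*(q[1]-q[0])[:2])),np.degrees(np.arctan2(*(q[2]-q[1])[:2])))
cv2.imwrite("pics/crop.png",np.hstack([cv2.resize(T[140:222,178:326],(400,300),interpolation=2),cv2.resize(S[180:265,195:300],(370,300),interpolation=2)]))
E
```

```text
top 50 [207.2 183.5] [17.8 16.6] ang 4.8 sz mm [31. 33.] [array([545.9, 359.1]), array([544.7, 358.4]), array([544.2, 358.2]), array([543.8, 358. ])]
top 50 [295.  181.2] [20.6 21. ] ang 63.4 sz mm [39. 38.] [array([553.3, 199. ]), array([552. , 199.4]), array([551.6, 199.6]), array([551.2, 199.7])]
top 50 [251.5 177.9] [17.5 18.5] ang 5.2 sz mm [34. 32.] [array([557.9, 278.4]), array([556.6, 278.3]), array([556.1, 278.3]), array([555.7, 278.3])]
top 50 [208.8 165. ] [17. 18.] ang 90.0 sz mm [33. 32.] [array([580.7, 357.5]), array([579.2, 356.9]), array([578.7, 356.7]), array([578.2, 356.5])]
top 80 [295.1 181.4] [21. 21.] ang 90.0 sz mm [38. 39.] [array([553. , 198.8]), array([551.7, 199.2]), array([551.3, 199.4]), array([550.9, 199.5])]
top 80 [251.1 177.9] [18.3 19. ] ang 4.8 sz mm [35. 33.] [array([558. , 279.1]), array([556.7, 279.1]), array([556.3, 279. ]), array([555.8, 279. ])]
top 80 [207.8 174.1] [18.6 35.6] ang 5.2 sz mm [66. 34.] [array([563.5, 358.6]), array([562.1, 358. ]), array([561.7, 357.8]), array([561.2, 357.6])]
side 50 [236.6 223. ] [36.1 12.2] ang 11.3 sz mm [5
[... 518 characters left out ...]
3, 390.7]), array([488.8, 394.9])]
side 80 [236.6 222.9] [36.9 13.5] ang 6.3 sz mm [60. 72.] [array([563.9, 364.6]), array([561.2, 377.6]), array([560.3, 381.9]), array([559.4, 386.2])]
side 80 [248.4 206.5] [17.9 10.9] ang 5.2 sz mm [57. 38.] [array([556.1, 282.7]), array([553.6, 297.2]), array([552.7, 302. ]), array([551.9, 306.8])]
side 80 [257. 192.] [10. 16.] ang 90.0 sz mm [36. 62.] [array([551.8, 197. ]), array([549.3, 213.1]), array([548.5, 218.4]), array([547.7, 223.8])]
plate corners [[505.8 409.4]
 [621.8 406.1]
 [605.4 148.8]
 [491.  158.2]] c [0.55599809 0.2806343  0.056     ] [np.float64(0.11599048825058872), np.float64(0.2577497371887059)] 91.64300937875552 -176.36645893876178
```

View pics/crop.png

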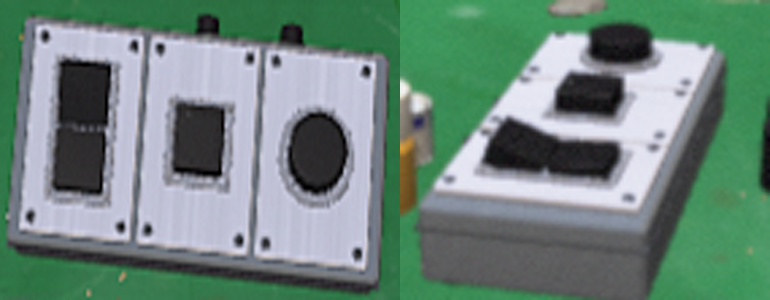

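>>> servo_tool([
  [[1,43,-22,0,0,0,0.0875],[1,43,-22,0,0,0,0.0875],[1,43,-22,0,0,0,0],[1,43,-22,0,0,0,0],[1,43,-22,0,0,0,0],[1,43,-22,0,0,0,0],[1,43,-22,0,0,0,0],[1,43,-22,0,0,0,0],[1,43,-22,0,0,0,0],[1,43,-22,0,0,0,0],[1,0,0,0,0,0,0],[1,0,0,0,0,0,0]],
], force=20)

```text
t: 1.3
tool_pos: [0.5754, 0.3611, 0.2283]
orientation: [-0.112, -3.138, 0.001]
force: [-0.5, 0.8, 1.0]
opening: 0.0024
```

>>> servo_tool([
  [[1,7,-4,-41,0,0,0],[1,0,0,-41,0,0,0],[1,0,0,-41,0,0,0],[1,0,0,0,0,0,0],[1,0,0,0,0,0,0]],
])

```text
t: 1.8
tool_pos: [0.5803, 0.3589, 0.1066]
orientation: [-0.106, -3.138, 0.001]
force: [1.4, -0.0, 0.4]
opening: 0.0
```

```bash
python3 - <<'E'
from h import *
from plant import monitor
s=monitor.read_state(); print(s["tool_pos"],s["orientation"],s["force"],s["opening"])
a=eyes.read_camera("top")[:,:,::-1]; b=eyes.read_camera("side")[:,:,::-1]
p=s["tool_pos"]-[0,0,.011]; print(proj("top",[p]),proj("side",[p]))
cv2.imwrite("pics/near.png",np.hstack([cv2.resize(a[120:222,160:326],(400,300)),cv2.resize(b[150:265,180:310],(370,300),interpolation=2)]))
E
```

```text
[0.58027092 0.35888289 0.10660839] [-1.05756062e-01 -3.13779650e+00  1.37828353e-03] [ 1.40807897 -0.03880247  0.38680814] 2.7196440890215397e-05
[[206.36242221 160.98514973]] [[228.12982005 205.21689704]]
```

View pics/near.png

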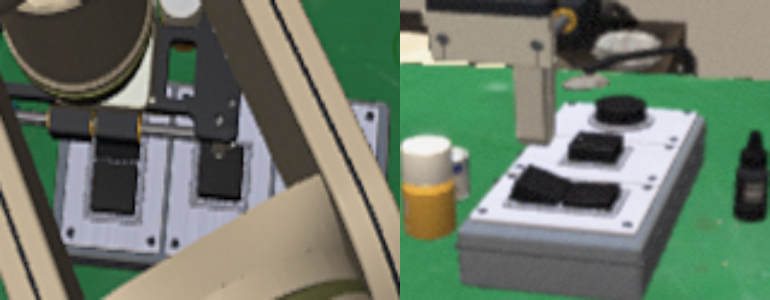

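The tip stands over the raised half: the predicted tip pixel in the side view, (228,205), matches the picture. I'm pressing the rocker now.

>>> servo_tool([
  [[1,2,-2,-10,0,0,0],[1,0,0,-6,0,0,0],[1,0,0,-5,0,0,0],[1,0,0,-4,0,0,0],[1,0,0,-3,0,0,0],[1,0,0,-2,0,0,0],[1,0,0,0,0,0,0],[1,0,0,0,0,0,0]],
])

```text
t: 2.7
tool_pos: [0.5835, 0.3562, 0.0764]
orientation: [-0.108, -3.139, 0.0]
force: [1.4, 0.6, 1.1]
opening: 0.0007
```

>>> servo_tool([
  [[1,0,0,-1,0,0,0],[1,0,0,-1,0,0,0],[1,0,0,0,0,0,0],[1,0,0,0,0,0,0]],
])

```text
t: 3.1
tool_pos: [0.5836, 0.3563, 0.0752]
orientation: [-0.108, -3.139, 0.0]
force: [-2.0, -1.8, 5.8]
opening: 0.0003
```

>>> servo_tool([
  [[1,0,0,-1,0,0,0],[1,0,0,-1,0,0,0],[1,0,0,0,0,0,0],[1,0,0,0,0,0,0]],
])

```text
t: 3.5
tool_pos: [0.5837, 0.3563, 0.0751]
orientation: [0.108, 3.14, -0.0]
force: [-8.4, -5.7, 16.8]
opening: 0.0007
```

>>> servo_tool([
  [[1,0,0,16,0,0,0],[1,0,0,18,0,0,0],[1,-13,-39,0,0,0,0],[1,-14,-39,0,0,0,0],[1,0,0,0,0,0,0],[1,0,0,0,0,0,0]],
])

```text
t: 4.1
tool_pos: [0.5571, 0.2778, 0.1077]
orientation: [0.11, 3.139, 0.001]
force: [0.9, 0.8, -0.8]
opening: 0.0007
```

```bash
python3 - <<'E'
from h import *
from plant import monitor
s=monitor.read_state(); print(s["tool_pos"],s["orientation"],s["force"],s["opening"])
a=eyes.read_camera("top")[:,:,::-1]; b=eyes.read_camera("side")[:,:,::-1]
cv2.imwrite("pics/near2.png",np.hstack([cv2.resize(a[120:222,160:326],(400,300)),cv2.resize(b[150:265,180:310],(370,300),interpolation=2)]))
E
```

```text
[0.55711649 0.27781477 0.10774935] [1.10215319e-01 3.13864075e+00 1.14924423e-03] [ 0.93654769  0.80946949 -0.83068146] 0.000737514705269811
```

View pics/near2.png

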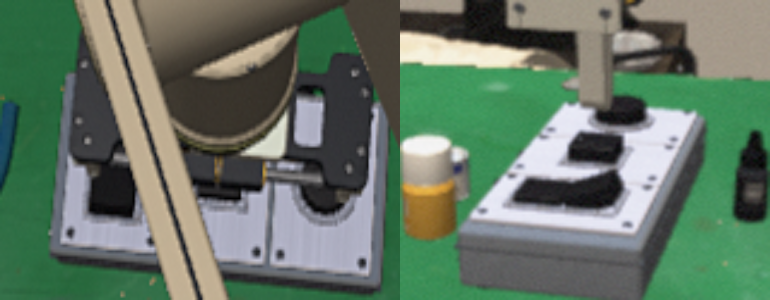

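The rocker is thrown: its +x half is level and its -x half raised. The tip is over the key, so I'm pressing that next.

>>> servo_tool([
  [[1,-1,1,-14,0,0,0],[1,0,0,-6,0,0,0],[1,0,0,-4,0,0,0],[1,0,0,-3,0,0,0],[1,0,0,-3,0,0,0],[1,0,0,-2,0,0,0],[1,0,0,-1,0,0,0],[1,0,0,-1,0,0,0],[1,0,0,0,0,0,0],[1,0,0,0,0,0,0]],
])

```text
t: 5.2
tool_pos: [0.5557, 0.2796, 0.0751]
orientation: [0.108, 3.14, 0.001]
force: [-12.5, -2.9, 20.5]
opening: 0.0004
```

The key is at its stop: tip at 64.1 mm with 20 N. Now lifting and moving to the round button.

>>> servo_tool([
  [[1,0,0,16,0,0,0],[1,0,0,18,0,0,0],[1,-2,-40,0,0,0,0],[1,-2,-40,0,0,0,0],[1,0,0,0,0,0,0],[1,0,0,0,0,0,0]],
])

```text
t: 5.8
tool_pos: [0.5525, 0.1984, 0.1073]
orientation: [0.111, 3.138, 0.001]
force: [-0.4, -1.0, 0.5]
opening: 0.0009
```

```bash
python3 - <<'E'
from h import *
from plant import monitor
s=monitor.read_state(); print(s["tool_pos"],s["orientation"],s["force"],s["opening"])
b=eyes.read_camera("side")[:,:,::-1]
cv2.imwrite("pics/near3.png",cv2.resize(b[150:265,180:310],(680,600),interpolation=2))
E
```

```text
[0.55247537 0.19843199 0.10725339] [1.11294859e-01 3.13833756e+00 5.55598796e-04] [-0.36931039 -0.96405451  0.53953533] 0.0008572084380511248
```

View pics/near3.png

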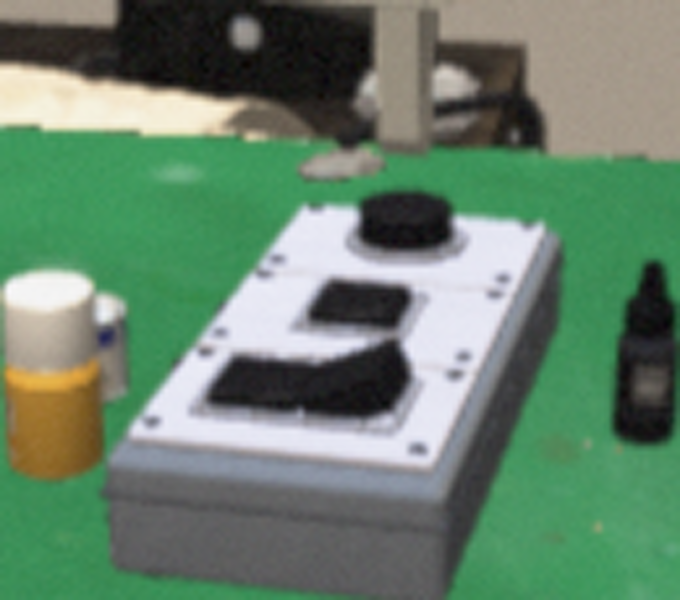

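The picture shows the rocker still thrown, the key down (at about (360,305) in the crop), the button up, and the tip over the button. I'm pressing the button from 96 mm to 66 mm plus a little overshoot.

>>> servo_tool([
  [[1,-1,1,-14,0,0,0],[1,0,0,-5,0,0,0],[1,0,0,-3,0,0,0],[1,0,0,-3,0,0,0],[1,0,0,-3,0,0,0],[1,0,0,-2,0,0,0],[1,0,0,-1,0,0,0],[1,0,0,-1,0,0,0],[1,0,0,0,0,0,0],[1,0,0,0,0,0,0]],
])

```text
t: 6.85
tool_pos: [0.5507, 0.2008, 0.0771]
orientation: [-0.107, -3.14, -0.001]
force: [-15.1, -0.9, 22.9]
opening: 0.0006
```

>>> servo_tool([
  [[1,0,0,0,0,0,0],[1,0,0,0,0,0,0],[1,0,0,0,0,0,0]],
])

```text
t: 7.15
tool_pos: [0.5507, 0.2008, 0.0771]
orientation: [-0.107, -3.14, -0.001]
force: [-13.1, -0.7, 21.9]
opening: 0.0006
```

```bash
python3 - <<'E'
from h import *
b=eyes.read_camera("side")[:,:,::-1]
cv2.imwrite("pics/near4.png",cv2.resize(b[150:320,170:320],(530,600),interpolation=2))
E
```

```text
(no output)
```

View pics/near4.png

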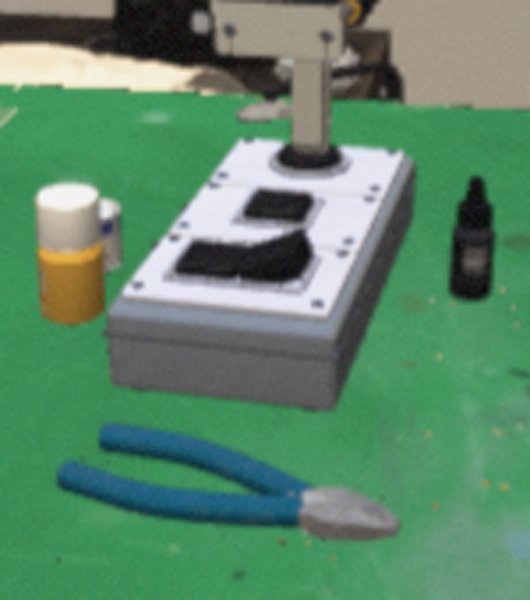

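The picture shows the button held down, the key down, the rocker thrown and the bystanders in place. I'm handing the job in.

```bash
python3 -c "
from plant import job
print(job.close_job())"
```

```text
the job is handed in; nothing more can be done
None
```

I ran the purge in the order asked, with the jaws shut, and handed the job in at about 7.2 s with the arm still holding the round button down.

| Control | Fingertip height at the stop | Height it should be | Upward force |
|---|---|---|---|
| Rocker's raised half | 64.1 mm | 64 mm | 17 N |
| Square key | 64.1 mm | 64 mm | 20 N |
| Round button | 66.1 mm | 66 mm | 22 N, steady |

- **Final picture:** the last side view shows the rocker's +x half level, the key down after release and the button held down. The jar, tin, dropper bottle and cutters look undisturbed; I judged that by eye, not by measurement.
- **Sideways force:** at the stops the tool also showed up to 15 N sideways; it was about 13 N at hand-in. The tip did not slip, and the force stayed well under the 120 N wrist limit.
- **Failed checks:** none of the checks failed or disagreed.

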